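# Open the ratchet rack for the next batch of passports

### The arm

A 7-joint arm with a two-finger parallel gripper is mounted at the origin on the work surface. World frame = base frame: x ahead of the robot, y to its left, z up, the work surface at z = 0. Lengths are in m, angles in rad, forces in N, time in s.
With the tool pointing down it reaches from about 0.4 to 0.875 m from the base axis. Payload 6.5 kg.
Tool frame: the origin (TCP) lies between the finger pads; the fingertips stand arm.tip_extent ahead of it and the grasp point (between the pads) lies 11 mm behind it (arm.tip_extent is the distance from the TCP to the fingertips, in m); x points along the fingers, z is the direction in which the jaws open and shut, and the axes are right-handed (so a half turn about x gives the same grasp; the last joint's range is limited). The gripper opens to 88 mm and grips with 3 to 60 N. Pads are 18 mm wide; open, the fingers measure 123 mm over their backs; the gripper's body (75 mm by 187 mm) begins 45 mm behind the grasp point.
Start: joints at [1.152, 0.536, -0.004, 1.538, 0.003, 1.067, -0.071], TCP at [0.225, -0.61, 0.21] pointing down, gripper open.
Joint ranges: [-2.7, 2.7], [-0.37, 2.16], [-1.27, 1.26], [0.24, 2.4], [-1.31, 4.45], [0.19, 1.91], [-2.76, 2.76]. Speed limits (rad/s): [2.39, 2.39, 3.14, 3.14, 3.14, 3.14, 3.14].

### API

Orientations are given as a unit quaternion [x, y, z, w].
In Python, from workcell import telemetry, cams, ticket, arm gives the robot as it stands.
- The arm moves only by the tool carry_out, never from a script. Its argument "deltas" is a list of rows, each an object of numbers: "x", "y", "z": the shift along the tool's x, y, z as a fraction of full scale; "roll": the turn about the tool's x as a fraction of full scale. A call has 1 to 8 rows; each row is the pose to reach, as a shift and turn from the pose commanded when the call began, along the tool's axes at that moment; what a row does not reach only later rows make up. Full scale, the value 1, is 0.1 m for a shift and 45 degrees for a turn. A row lasts 1/12 s, in which the tool goes at most 41.7 mm and 7.16 degrees, less where a joint would pass 70% of its speed; a pose out of reach is approached as far as the arm can. A call with a number of a shift or a turn outside -1 to 1 is refused whole. A call with a gripper value outside its range is refused whole. "gripper" is the finger opening in mm, from 0 to 88.1, set as the call begins (left out, the last holds). The fingers move at their own pace and stop on an object; "squeeze" is the grip in N (left out, the last holds). Time passes only in rows, so rows that repeat a pose let the fingers close. It gives the time, the measured TCP pose, the force and the opening at its end, in the units of the state.
- telemetry.read_state(): the state, without advancing time (a new reading comes with each control period).
- cams.camera(name): name is "side" or "top"; returns the picture (400x640x3 uint8, red, green, blue); there is no depth.
- cams.calibration(name): a dict with "camera_matrix" (3x3 intrinsics, pixels), "origin" and "rotation" of the camera in the world. Camera axes: x right, y up, looking along -z (the intrinsics and any distortion apply to the point x, -y, -z); pixel columns grow to the right and rows downward; lengths in m; the calibration is good to about 2 mm. A picture is of the moment at which its call begins. calibration takes no time and is no camera call.
- ticket.job_done(): hands the job in, once; it reports no verdict.
The state is a dict: "time": time; "q": joint angles; "joint_velocities": joint speeds; "effort": joint torques, N m; "tool_pos": TCP position; "orientation": TCP orientation; "contact_force": force on the tool from outside, world axes, zero at the start; "ft_torque": the same for the moment, N m; "finger_gap": finger opening in m.
Only numpy, scipy, OpenCV 4.12 (cv2) and the standard library are available. Lean on these libraries where they do the work, as an engineer would, in place of code of your own. Each camera call takes 0.05 s, during which the arm holds its last target. There are 200 camera calls.

### The job

Make room in the passport rack for the next batch: with a fingertip press down the release pad on the jaw's carriage and, keeping it down, push the jaw back along its toothed bar, away from the row of passports, until it is fully home against the end post; then let go so that the ratchet catches again. Only press and push: pick nothing up, leave the passports in the rack standing as they are and leave everything else on the counter alone.

Things in the scene. Friction and masses are not known exactly. Their poses are not given: they have to be found in the camera images.
- rack: Grey steel document rack, fixed. Origin under its middle, on the counter; z up; y along the toothed bar, the way the jaw opens; x across, towards the bar's side. Base plate 200 (x) by 370 mm (y), top 12 mm high; fixed end plate at its -y end. The bar, 12 mm square, top 48 mm high, runs along y at x = +75 mm between two posts; sawteeth under it let the jaw close but stop it opening.
- jaw (a joint): Sliding jaw along the bar, m. 0: jaw face 100 mm from the fixed plate's face; grows as it opens (rack's +y); 0.136: fully home, carriage against the end post. With the release down it slides at about 2 N plus 12 N per m/s; with it up the ratchet stops it opening. Starts between about 0 and 0.04.
- release (a joint): Release pad of the ratchet, on the jaw's carriage, pressed straight down, m: 0 up (latched), 0.008 fully down. Sprung: about 4.5 N to start, 8.5 N fully down; the pawl clears the teeth from about 0.005. It springs up when let go.
- release_pad (a point): Centre of the top of the release pad: ribbed grey plastic, 34 mm across by 42 mm along the bar, riding with the jaw on top of its dark carriage, over the bar. Top 72 mm above the counter when up, 64 mm when down; the carriage's top under it is at 56 mm. Axes as the rack's.
- finger_stop (a point): The carriage's dark upright finger stop, 34 mm wide, 9 mm thick, from 56 to 92 mm above the counter, on the pad's opening (+y) side. This point: middle of its flat face towards the pad, 82 mm above the counter, 27 mm along +y from the pad's centre, 6 mm past the pad's edge. A fingertip on the pad pushes on it to drive the jaw. Axes as the rack's.
- jaw_face (a point): Middle of the jaw plate's clamping face (towards the passports). The plate is 147 mm wide, 5 mm thick and reaches from 16 to 98 mm above the counter; it stands out from the carriage to the rack's -x side.
- fixed_face (a point): Point on the fixed end plate's face (towards the jaw), 57 mm above the counter. The plate is 135 mm wide; its top is 110 mm above the counter.
- bundle1_mid (a point): Middle of banded passport bundle 1 of the row that stands loose in the rack between the fixed plate and the jaw: 125 mm (x) by 30 mm (y) by 88 mm high, standing on the rack's base, top 100 mm above the counter. Leave alone.
- bundle2_mid (a point): Middle of banded passport bundle 2 of the row that stands loose in the rack between the fixed plate and the jaw: 125 mm (x) by 30 mm (y) by 88 mm high, standing on the rack's base, top 100 mm above the counter. Leave alone.
- bundle3_mid (a point): Middle of banded passport bundle 3 of the row that stands loose in the rack between the fixed plate and the jaw: 125 mm (x) by 30 mm (y) by 88 mm high, standing on the rack's base, top 100 mm above the counter. Leave alone.
- waiting_bundle: Bystander: the next batch of passports, banded, 125 x 72 x 88 mm high, standing on the counter off the rack's fixed-plate end. Origin: centre of its underside. Leave alone.
- stamp: Bystander: round self-inking stamp, 52 mm across, 94 mm high, standing beside the bar. Origin: centre of its underside. Leave alone.
- stapler: Bystander: black stapler, 36 x 150 x 51 mm high, lying beside the bar. Origin: centre of its underside. Leave alone.
- mouse: Bystander: black computer mouse, 105 x 60 x 35 mm. Origin: centre of its underside. Leave alone.
- open_passport: Bystander: passport lying open, 125 x 177 x 5 mm. Origin: centre of its underside. Leave alone.
- stamp_pad: Bystander: ink pad tin with its lid up, 75 x 115 mm, 72 mm high. Origin: centre of its underside. Leave alone.
- pen_cup: Bystander: black pen cup, 76 mm across, 98 mm high, with pens to about 155 mm. Origin: centre of its underside. Leave alone.

How it is judged:
On the way, in this order (a step that is already met when the one before it is completed fails the run):
1. the release pad is pressed down while the jaw is still where it was (value of joint release above 0.005 m and distance of jaw_face from where it was at the start of the episode below 0.02 m), for 0.1 s.
2. the jaw is pushed fully back to the end post (value of joint jaw above 0.128 m), for 0.1 s.
At the end, for the whole second after the job is handed in: The jaw is within 8 mm of its end post, the release pad is up again (within 5 mm, ratchet caught), the three bundles in the rack stand upright (7 deg) within 12 mm of where they stood, and nothing else has moved by 20 mm (value of joint jaw above 0.128 m and value of joint release below 0.005 m and angle between each of bundle1_mid, bundle2_mid, bundle3_mid's own z axis and vertical below 0.12 rad and distance of each of bundle1_mid, bundle2_mid, bundle3_mid from where it was at the start of the episode below 0.012 m and distance of each of waiting_bundle, stamp, stapler, mouse, open_passport, stamp_pad, pen_cup from where it was at the start of the episode below 0.02 m); the robot touches nothing.
It fails at once if a passport bundle of the row is lifted, tipped or pushed about (height (world z) of any of bundle1_mid, bundle2_mid, bundle3_mid above 0.066 m or angle between any of bundle1_mid, bundle2_mid, bundle3_mid's own z axis and vertical above 0.25 rad or distance of any of bundle1_mid, bundle2_mid, bundle3_mid from where it was at the start of the episode above 0.02 m).
It fails at once if something else on the counter is lifted or moved (distance of any of waiting_bundle, stamp, stapler, mouse, open_passport, stamp_pad, pen_cup from where it was at the start of the episode above 0.025 m or height (world z) of any of waiting_bundle, stamp, stapler, mouse, open_passport, stamp_pad, pen_cup above 0.01 m).
It also fails if it takes over 35 s, if anything falls off the work surface, if the arm or the gripper's body presses on something with over 40 N, if the wrist force passes 120 N, or if a joint passes its speed limit or range.

## Working session

There is one attempt and no reset: what is moved stays moved. The work goes in short steps, Python scripts to look and compute and a tool call to move; the robot and the scene stay as the last step left them, time stands still between calls to the robot, and variables do not carry over. Pictures are saved under pics/ and viewed, about 8 in all and at most 12, crops included, and the job is handed in when it is done.

Besides the shell and the picture viewer there is one more tool, called after ">>>" in YAML: its name, and indented under it one key for each argument. carry_out: Moves the arm, as the interface text tells. Shift numbers are shares of 0.1 m and turn numbers shares of 45 degrees, none past 1 either way. Its arguments: {"type":"object","properties":{"deltas":{"type":"array"},"gripper":{"type":"number"},"squeeze":{"type":"number"}},"required":["deltas"]}

```bash
mkdir -p pics; python3 - <<'E'
from workcell import telemetry, cams, ticket, arm
import cv2
s=telemetry.read_state()
print(s['time'],s['tool_pos'],s['orientation'],s['finger_gap'],arm.tip_extent,s['contact_force'])
for n in('top','side'):
    cv2.imwrite(f'pics/{n}0.png',cams.camera(n)[:,:,::-1]); c=cams.calibration(n); print(n,c)
E
```

```text
0.0 [ 0.22435802 -0.60935922  0.20955926] [ 0.40477176  0.58052318 -0.40415533  0.57949212] 0.08828242255471083 0.008 [-0.38186144 -0.05881045 -0.01181902]
top {'camera_matrix': array([[513.8535148 ,   0.        , 321.30497709],
       [  0.        , 513.8535148 , 198.76955774],
       [  0.        ,   0.        ,   1.        ]]), 'origin': array([0.33189278, 0.02443364, 1.80557915]), 'rotation': array([-0.03936294,  0.05088254,  0.70778416, -0.70349351])}
side {'camera_matrix': array([[432.53271614,   0.        , 312.36624277],
       [  0.        , 432.53271614, 201.79159333],
       [  0.        ,   0.        ,   1.        ]]), 'origin': array([0.21719511, 0.71367122, 0.99251135]), 'rotation': array([-0.07153714,  0.33365271,  0.91577161, -0.21194498])}
```

View pics/top0.png

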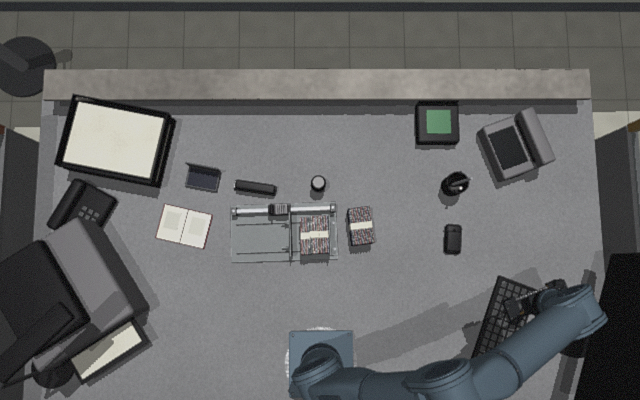

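View pics/side0.png

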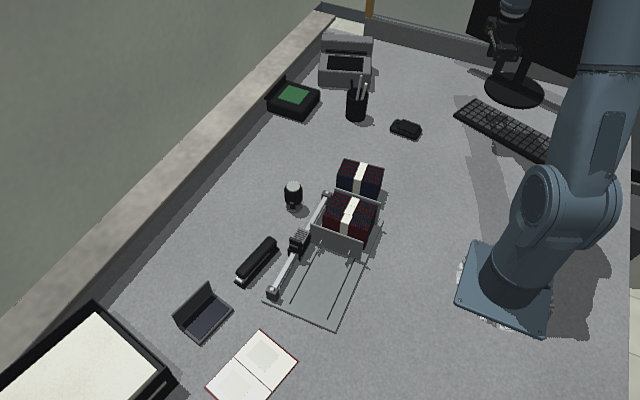

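The top view shows the rack at pixels (231–338, 203–262), with the carriage and pad near (279, 210). It opens to the left (world +y). The stamp is at (318, 183) and the stapler at (255, 188). I'll zoom in next.

```bash
cat > h.py <<'E'
import numpy as np, cv2
from scipy.spatial.transform import Rotation as R
from workcell import telemetry, cams
def ray(n,u,v):
    c=cams.calibration(n); K=c['camera_matrix']
    d=np.array([(u-K[0,2])/K[0,0],-(v-K[1,2])/K[1,1],-1.])
    return np.array(c['origin']), R.from_quat(c['rotation']).apply(d)
def onz(n,u,v,z):
    o,d=ray(n,u,v); return o+d*(z-o[2])/d[2]
def proj(n,p):
    c=cams.calibration(n); K=c['camera_matrix']
    q=R.from_quat(c['rotation']).inv().apply(np.array(p)-c['origin'])
    return K[0,2]-K[0,0]*q[0]/q[2], K[1,2]+K[1,1]*q[1]/q[2]
E
python3 - <<'E'
from h import *
t=cv2.imread('pics/top0.png')[170:270,225:345]; s=cv2.imread('pics/side0.png')[180:330,255:385]
a=cv2.resize(t,None,fx=3.3,fy=3.3,interpolation=cv2.INTER_CUBIC); b=cv2.resize(s,None,fx=3,fy=3,interpolation=cv2.INTER_CUBIC)
o=np.zeros((450,a.shape[1]+b.shape[1],3),np.uint8); o[:a.shape[0],:a.shape[1]]=a; o[:b.shape[0],a.shape[1]:]=b
cv2.imwrite('pics/z.png',o); print(a.shape,o.shape)
E
```

```text
(330, 396, 3) (450, 786, 3)
```

View pics/z.png

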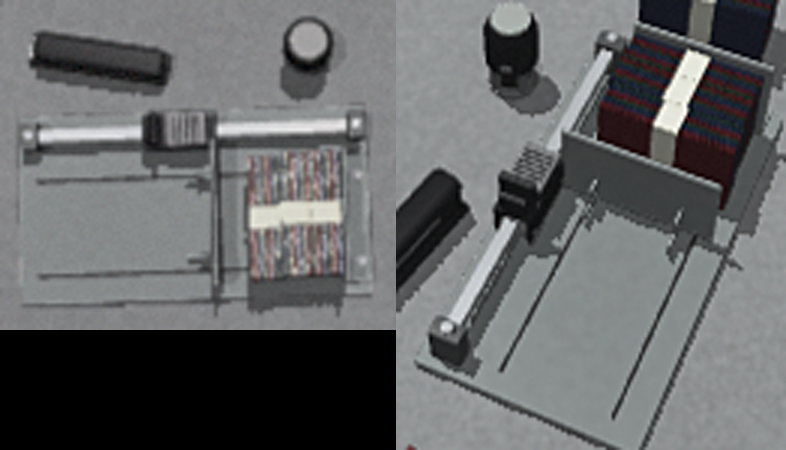

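Top crop: the ribbed pad is centred at about (186,129) and spans x 164–207. The dark finger stop lies to its left at 143–162, and the bar posts are at (30,135) and (355,125). In the side crop the pad is centred at about (533,163). The way along the bar looks clear.

```bash
python3 - <<'E'
from h import *
T=lambda x,y,z:onz('top',225+x/3.3-.35,170+y/3.3-.35,z)
S=lambda x,y,z:onz('side',255+(x-396)/3-.33,180+y/3-.33,z)
p=T(186,129,.072);print('pad',p,'side',S(533,163,.072))
print('stop',T(152,131,.092)); 
a=T(30,135,.05);b=T(355,125,.05);print('posts',a,b,np.degrees(np.arctan2(*(a-b)[:2])))
c=[T(18,304,.012),T(372,294,.012),T(22,108,.012),T(370,105,.012)];print('corners',c)
print('stapler',T(35,50,.05),T(168,78,.05),'stamp',T(309,42,.094))
st=telemetry.read_state();print(R.from_quat(st['orientation']).as_matrix().round(3))
E
```

```text
pad [0.52105966 0.13214857 0.072     ] side [0.52448973 0.12935508 0.072     ]
stop [0.51702128 0.16536008 0.092     ]
posts [0.51806471 0.29524948 0.05      ] [ 0.52670782 -0.0423727   0.05      ] -1.4664487701099271
corners [array([0.34426076, 0.31105317, 0.012     ]), array([ 0.35209749, -0.0599464 ,  0.012     ]), array([0.5509842 , 0.31001008, 0.012     ]), array([ 0.55229345, -0.06003135,  0.012     ])]
stapler [0.60731875 0.29133912 0.05      ] [0.57710489 0.15243856 0.05      ] stamp [0.60739802 0.00549237 0.094     ]
[[-0.001  0.938  0.346]
 [ 0.001  0.346 -0.938]
 [-1.    -0.    -0.002]]
```

>>> carry_out:
  deltas:
    - {"x": -0.4, "y": 0.4, "z": -0.2, "roll": -0.15}
    - {"x": -0.4, "y": 0.7, "z": -0.4, "roll": -0.3}
    - {"x": -0.4, "y": 1, "z": -0.6, "roll": -0.45}
    - {"x": -0.4, "y": 1, "z": -0.6, "roll": -0.6}
    - {"x": -0.4, "y": 1, "z": -0.6, "roll": -0.75}
    - {"x": -0.4, "y": 1, "z": -0.6, "roll": -0.9}
    - {"x": -0.4, "y": 1, "z": -0.6, "roll": -1}
    - {"x": -0.4, "y": 1, "z": -0.6, "roll": -1}
  gripper: 0
  squeeze: 20

```text
time: 0.77
tool_pos: [0.2974, -0.5188, 0.25]
orientation: [0.151, 0.691, -0.151, 0.691]
contact_force: [-0.3, 0.1, 0.2]
finger_gap: 0.0368
```

>>> carry_out:
  deltas:
    - {"y": 0.4, "z": 0.15, "roll": -0.15}
    - {"y": 0.8, "z": 0.3, "roll": -0.3}
    - {"y": 1, "z": 0.4, "roll": -0.45}
    - {"y": 1, "z": 0.4, "roll": -0.58}
    - {"y": 1, "z": 0.4, "roll": -0.58}

```text
invalid input
```

>>> carry_out:
  deltas:
    - {"x": 0, "y": 0.4, "z": 0.15, "roll": -0.15}
    - {"x": 0, "y": 0.8, "z": 0.3, "roll": -0.3}
    - {"x": 0, "y": 1, "z": 0.4, "roll": -0.45}
    - {"x": 0, "y": 1, "z": 0.4, "roll": -0.58}
    - {"x": 0, "y": 1, "z": 0.4, "roll": -0.58}

```text
time: 1.18
tool_pos: [0.3773, -0.4435, 0.2502]
orientation: [-0.009, 0.707, 0.01, 0.707]
contact_force: [-0.9, -0.5, 0.7]
finger_gap: 0.0034
```

>>> carry_out:
  deltas:
    - {"x": 0, "y": 0.4, "z": 0.1, "roll": 0}
    - {"x": 0, "y": 0.8, "z": 0.3, "roll": 0}
    - {"x": 0, "y": 1, "z": 0.4, "roll": 0}

```text
time: 1.43
tool_pos: [0.4139, -0.3416, 0.2502]
orientation: [-0.006, 0.707, 0.006, 0.707]
contact_force: [1.2, 0.6, 0.2]
finger_gap: 0.0002
```

>>> carry_out:
  deltas:
    - {"x": 0, "y": 0.4, "z": 0.1, "roll": 0}
    - {"x": 0, "y": 0.8, "z": 0.3, "roll": 0}
    - {"x": 0, "y": 1, "z": 0.4, "roll": 0}

```text
time: 1.68
tool_pos: [0.4519, -0.2403, 0.2505]
orientation: [-0.006, 0.707, 0.007, 0.707]
contact_force: [0.4, 0.4, 0.1]
finger_gap: -0.0
```

>>> carry_out:
  deltas:
    - {"x": 0, "y": 0.4, "z": 0.1, "roll": 0}
    - {"x": 0, "y": 0.8, "z": 0.3, "roll": 0}
    - {"x": 0, "y": 1, "z": 0.4, "roll": 0}

```text
time: 1.93
tool_pos: [0.4897, -0.1394, 0.2506]
orientation: [-0.006, 0.707, 0.007, 0.707]
contact_force: [1.6, 0.6, 0.4]
finger_gap: 0.0005
```

>>> carry_out:
  deltas:
    - {"x": 0, "y": 0.4, "z": 0.1, "roll": 0}
    - {"x": 0, "y": 0.8, "z": 0.2, "roll": 0}
    - {"x": 0, "y": 1, "z": 0.3, "roll": 0}

```text
time: 2.18
tool_pos: [0.5167, -0.0378, 0.2505]
orientation: [-0.006, 0.707, 0.007, 0.707]
contact_force: [1.7, -0.3, 0.2]
finger_gap: 0.0006
```

>>> carry_out:
  deltas:
    - {"x": 0, "y": 0.4, "z": 0, "roll": 0}
    - {"x": 0, "y": 0.8, "z": 0, "roll": 0}
    - {"x": 0, "y": 1, "z": 0, "roll": 0}
    - {"x": 0, "y": 1, "z": 0, "roll": 0}

```text
time: 2.52
tool_pos: [0.5139, 0.0629, 0.2505]
orientation: [-0.008, 0.707, 0.009, 0.707]
contact_force: [-0.0, 0.1, 0.1]
finger_gap: 0.0004
```

>>> carry_out:
  deltas:
    - {"x": 0, "y": 0.4, "z": 0.05, "roll": 0}
    - {"x": 0, "y": 0.74, "z": 0.1, "roll": 0}
    - {"x": 0.3, "y": 0.74, "z": 0.1, "roll": 0}
    - {"x": 0.6, "y": 0.74, "z": 0.1, "roll": 0}
    - {"x": 0.9, "y": 0.74, "z": 0.1, "roll": 0}
    - {"x": 1, "y": 0.74, "z": 0.1, "roll": 0}
    - {"x": 1, "y": 0.74, "z": 0.1, "roll": 0}
    - {"x": 1, "y": 0.74, "z": 0.1, "roll": 0}

```text
time: 3.18
tool_pos: [0.5233, 0.1314, 0.1509]
orientation: [-0.007, 0.707, 0.007, 0.707]
contact_force: [-0.0, 0.1, 0.9]
finger_gap: 0.0001
```

```bash
python3 - <<'E'
from h import *
ims=[cams.camera('side')[180:300,250:400,::-1],cams.camera('top')[150:270,225:345,::-1]]
a,b=[cv2.resize(i,None,fx=f,fy=f,interpolation=cv2.INTER_CUBIC) for i,f in zip(ims,(3,2.8))]
o=np.zeros((360,a.shape[1]+b.shape[1],3),np.uint8);o[:a.shape[0],:a.shape[1]]=a;o[:b.shape[0],a.shape[1]:]=b
cv2.imwrite('pics/z2.png',o)
s=telemetry.read_state();print(s['tool_pos'],R.from_quat(s['orientation']).as_matrix().round(3))
E
```

```text
[0.52416547 0.13221946 0.15214909] [[ 0.003 -0.021  1.   ]
 [ 0.     1.     0.021]
 [-1.     0.     0.003]]
```

View pics/z2.png

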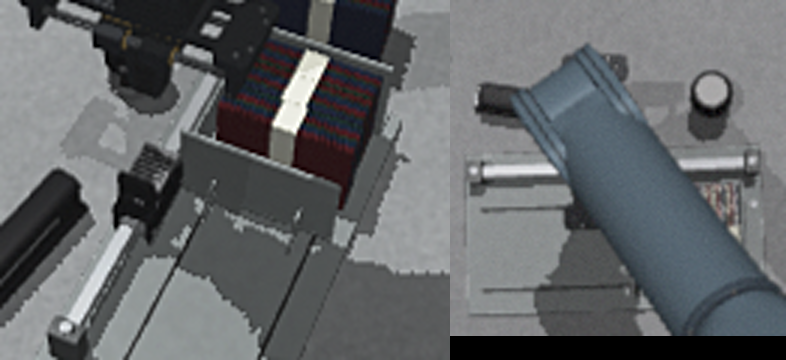

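The side view shows the closed fingertips above the pad, with a clear way down. In the crop the tips are near (145,105) and the pad at (150,160). Next I'll descend to just above the pad.

>>> carry_out:
  deltas:
    - {"x": 0.2, "y": 0.05, "z": -0.02, "roll": 0}
    - {"x": 0.45, "y": 0.05, "z": -0.02, "roll": 0}
    - {"x": 0.64, "y": 0.05, "z": -0.02, "roll": 0}
    - {"x": 0.64, "y": 0.05, "z": -0.02, "roll": 0}
    - {"x": 0.64, "y": 0.05, "z": -0.02, "roll": 0}

```text
time: 3.7
tool_pos: [0.5211, 0.1374, 0.0873]
orientation: [-0.008, 0.707, 0.008, 0.707]
contact_force: [-0.7, 0.5, 1.0]
finger_gap: 0.0005
```

```bash
python3 - <<'E'
from h import *
im=cams.camera('side')[:,:,::-1]
s=telemetry.read_state();p=s['tool_pos'];print(p,s['contact_force'],s['ft_torque'],proj('side',[p[0],p[1],p[2]-.008]))
cv2.imwrite('pics/z3.png',cv2.resize(im[190:280,260:360],None,fx=6,fy=6,interpolation=cv2.INTER_CUBIC))
E
```

```text
[0.52178368 0.1376943  0.08806127] [-0.34719806 -0.24833149  0.63574113] [-0.05843092 -0.10001635  0.00433997] (np.float64(299.7780050843666), np.float64(234.91682254436523))
```

View pics/z3.png

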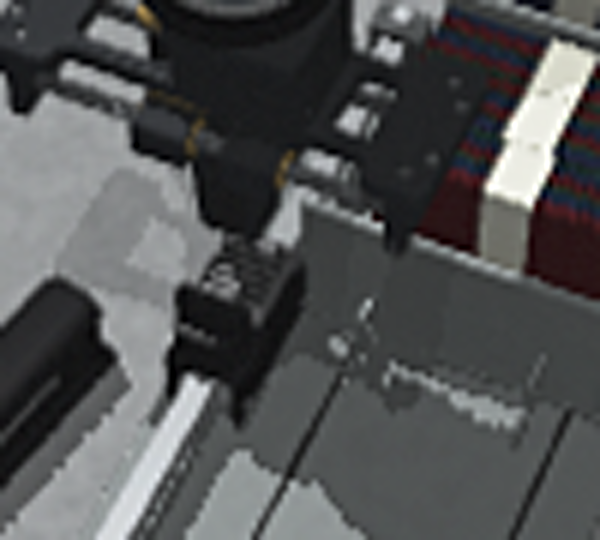

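The fingers are over the pad, between the stop (crop 180–260, 285–340) and the jaw plate. The visible tip edge, at (237,235), is a little higher than projected, so I'll press slowly and go by the force.

>>> carry_out:
  deltas:
    - {"x": 0.04, "y": 0, "z": 0, "roll": 0}
    - {"x": 0.08, "y": 0, "z": 0, "roll": 0}
    - {"x": 0.1, "y": 0, "z": 0, "roll": 0}
    - {"x": 0.1, "y": 0, "z": 0, "roll": 0}
    - {"x": 0.1, "y": 0, "z": 0, "roll": 0}

```text
time: 4.17
tool_pos: [0.5207, 0.1374, 0.0765]
orientation: [-0.008, 0.707, 0.008, 0.707]
contact_force: [-1.1, 0.4, -0.3]
finger_gap: 0.0006
```

>>> carry_out:
  deltas:
    - {"x": 0.02, "y": 0, "z": 0, "roll": 0}
    - {"x": 0.04, "y": 0, "z": 0, "roll": 0}
    - {"x": 0.04, "y": 0, "z": 0, "roll": 0}
    - {"x": 0.04, "y": 0, "z": 0, "roll": 0}

```text
time: 4.5
tool_pos: [0.5205, 0.1374, 0.0722]
orientation: [-0.008, 0.707, 0.008, 0.707]
contact_force: [0.4, 0.1, 0.3]
finger_gap: 0.0002
```

```bash
python3 - <<'E'
from h import *
im=cams.camera('side')[:,:,::-1]
s=telemetry.read_state();p=s['tool_pos'];print(p,s['contact_force'],s['ft_torque'],proj('side',p),proj('side',[p[0],p[1],p[2]-.008]),proj('side',[.519,.158,.092]))
cv2.imwrite('pics/z4.png',cv2.resize(im[205:270,270:340],None,fx=8,fy=8,interpolation=cv2.INTER_CUBIC))
E
```

```text
[0.52053564 0.13740593 0.07233869] [-0.36422437  0.31955487 -0.25194629] [-0.03251598 -0.07486011 -0.00024539] (np.float64(300.2924260838509), np.float64(236.74198251703402)) (np.float64(300.32614431512377), np.float64(238.51735275323415)) (np.float64(297.07238979603727), np.float64(238.43509958447282))
```

View pics/z4.png

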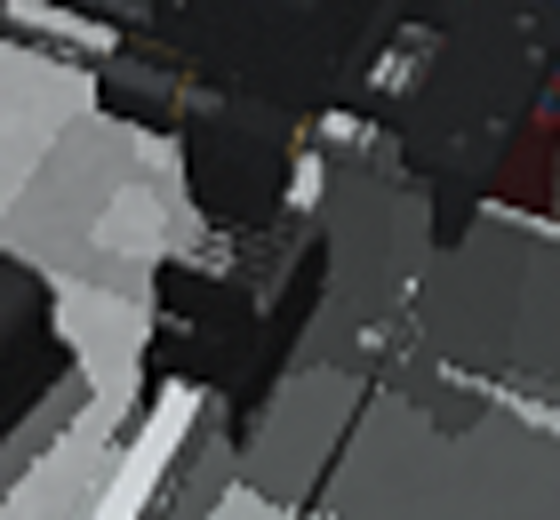

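>>> carry_out:
  deltas:
    - {"x": 0, "y": 0.04, "z": 0, "roll": 0}
    - {"x": 0, "y": 0.08, "z": 0, "roll": 0}
    - {"x": 0.01, "y": 0.08, "z": 0, "roll": 0}
    - {"x": 0.03, "y": 0.08, "z": 0, "roll": 0}
    - {"x": 0.03, "y": 0.08, "z": 0, "roll": 0}

```text
time: 4.97
tool_pos: [0.5202, 0.1454, 0.069]
orientation: [-0.008, 0.707, 0.008, 0.707]
contact_force: [0.4, 0.1, -1.0]
finger_gap: 0.0007
```

>>> carry_out:
  deltas:
    - {"x": 0.015, "y": 0, "z": 0, "roll": 0}
    - {"x": 0.03, "y": 0, "z": 0, "roll": 0}
    - {"x": 0.03, "y": 0, "z": 0, "roll": 0}
    - {"x": 0.03, "y": 0, "z": 0, "roll": 0}

```text
time: 5.3
tool_pos: [0.5203, 0.1453, 0.0663]
orientation: [-0.008, 0.707, 0.008, 0.707]
contact_force: [-1.0, -0.4, -0.0]
finger_gap: 0.0008
```

```bash
python3 - <<'E'
from h import *
im=cams.camera('side')[:,:,::-1]
f=[]
s=telemetry.read_state();p=s['tool_pos'];print(p,s['contact_force'],s['ft_torque'],proj('side',[p[0],p[1],p[2]-.008]))
o=im[195:265,265:345].astype(float)/255
o=(255*np.clip(o,0,1)**.5).astype(np.uint8)
cv2.imwrite('pics/z5.png',cv2.resize(o,None,fx=8,fy=8,interpolation=cv2.INTER_CUBIC))
E
```

```text
[0.52037058 0.14532516 0.06634979] [-0.82753826  0.39821107  0.52361093] [-0.04068159 -0.0612352  -0.02638868] (np.float64(299.0364040114144), np.float64(242.09713864406532))
```

View pics/z5.png

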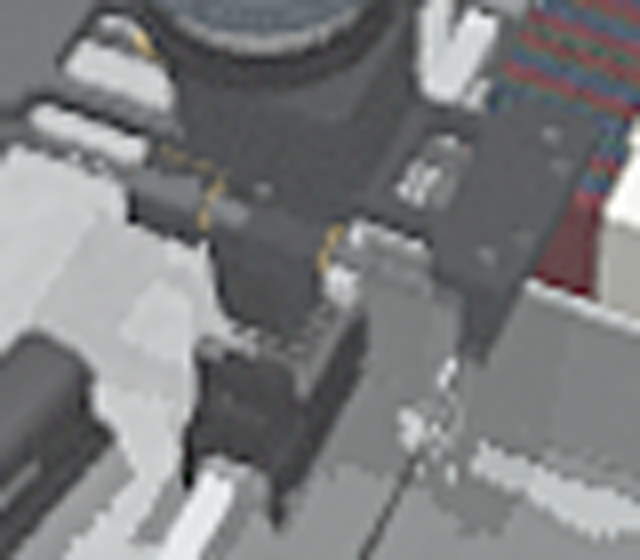

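The tip's lower edge is now near crop (270,335), over the pad and just short of the stop. There is still no contact force. I'll keep stepping down in small moves, shifted slightly towards the stop so the body stays clear of the jaw plate.

>>> carry_out:
  deltas:
    - {"x": 0.0, "y": 0.03, "z": 0, "roll": 0}
    - {"x": 0.015, "y": 0.03, "z": 0, "roll": 0}
    - {"x": 0.03, "y": 0.03, "z": 0, "roll": 0}
    - {"x": 0.03, "y": 0.03, "z": 0, "roll": 0}
    - {"x": 0.03, "y": 0.03, "z": 0, "roll": 0}

```text
time: 5.77
tool_pos: [0.5202, 0.1483, 0.0633]
orientation: [-0.008, 0.707, 0.008, 0.707]
contact_force: [-0.0, -0.4, -0.6]
finger_gap: 0.0006
```

```bash
python3 - <<'E'
from h import *
from workcell import arm
print([a for a in dir(arm) if a[0]!='_'],arm.tip_extent)
for z in (.09,.1,.11): print(z,onz('side',325,238.8,z), 'tip',onz('side',299,237,z-.03))
for u,v in((290,238.1),(302,243.8)): print('stop top',onz('side',u,v,.092))
E
```

```text
['MotionError', 'tip_extent'] 0.008
0.09 [0.45558213 0.12639931 0.09      ] tip [0.52727621 0.13192201 0.06      ]
0.1 [0.45294076 0.13290639 0.1       ] tip [0.52395099 0.13816053 0.07      ]
0.11 [0.45029938 0.13941348 0.11      ] tip [0.52062576 0.14439906 0.08      ]
stop top [0.5355392  0.16500852 0.092     ]
stop top [0.50043786 0.16711445 0.092     ]
```

>>> carry_out:
  deltas:
    - {"x": 0.01, "y": 0, "z": 0, "roll": 0}
    - {"x": 0.02, "y": 0, "z": 0, "roll": 0}
    - {"x": 0.02, "y": 0, "z": 0, "roll": 0}
    - {"x": 0.02, "y": 0, "z": 0, "roll": 0}

```text
time: 6.1
tool_pos: [0.5203, 0.1484, 0.0613]
orientation: [-0.008, 0.707, 0.008, 0.707]
contact_force: [-0.4, -0.7, 0.7]
finger_gap: 0.0006
```

```bash
python3 - <<'E'
from h import *
im=cams.camera('side')[:,:,::-1]
s=telemetry.read_state();p=s['tool_pos'];print(p,s['contact_force'])
X,Y,W,H,f=270,200,65,60,10
o=(255*(im[Y:Y+H,X:X+W]/255.)**.45).astype(np.uint8)
o=cv2.resize(o,None,fx=f,fy=f,interpolation=cv2.INTER_NEAREST)
q=o.copy()
def dr(pts,col):
    a=np.array([[(u-X+.5)*f,(v-Y+.5)*f] for u,v in (proj('side',t) for t in pts)],int)
    cv2.polylines(q,[a],True,col,1)
def box(cx,cy,hx,hy,z): return [(cx+i*hx-j*hy*.021,cy+j*hy+i*hx*.021,z) for i,j in((1,1),(1,-1),(-1,-1),(-1,1))]
dr(box(p[0],p[1],.017,.009,p[2]-.008),(0,0,255))
dr(box(p[0],p[1],.0935,.0375,p[2]+.034),(0,255,255))
dr(box(.522,.131,.017,.021,.072),(0,255,0))
dr(box(.5215,.1625,.017,.0045,.092),(255,100,0))
cv2.imwrite('pics/z6.png',q)
E
```

```text
[0.52031836 0.14839006 0.06137902] [-0.72481689  0.49096346 -0.94552971]
```

View pics/z6.png

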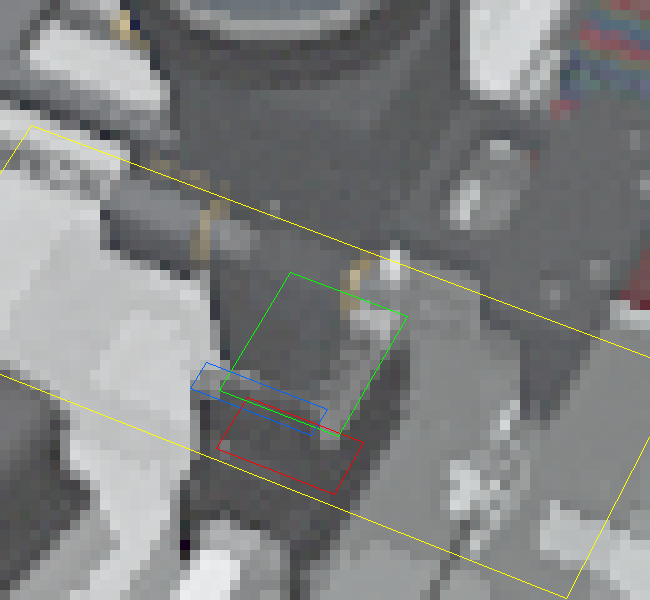

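The overlay shows the finger going down behind the stop's upright, over the pad (green outline). The real gripper body sits well inside its nominal box (yellow) and clear of the stop and jaw plate. I'll continue down in small guarded steps.

>>> carry_out:
  deltas:
    - {"x": 0.01, "y": 0, "z": 0, "roll": 0}
    - {"x": 0.02, "y": 0, "z": 0, "roll": 0}
    - {"x": 0.02, "y": 0, "z": 0, "roll": 0}

```text
time: 6.4
tool_pos: [0.5202, 0.1483, 0.0592]
orientation: [-0.008, 0.707, 0.008, 0.707]
contact_force: [0.3, -0.7, -0.1]
finger_gap: 0.0003
```

>>> carry_out:
  deltas:
    - {"x": 0.01, "y": 0, "z": 0, "roll": 0}
    - {"x": 0.02, "y": 0, "z": 0, "roll": 0}
    - {"x": 0.02, "y": 0, "z": 0, "roll": 0}

```text
time: 6.65
tool_pos: [0.5202, 0.1484, 0.0572]
orientation: [-0.008, 0.707, 0.008, 0.707]
contact_force: [-0.4, 0.4, -0.6]
finger_gap: 0.0003
```

>>> carry_out:
  deltas:
    - {"x": 0.01, "y": 0, "z": 0, "roll": 0}
    - {"x": 0.02, "y": 0, "z": 0, "roll": 0}
    - {"x": 0.02, "y": 0, "z": 0, "roll": 0}

```text
time: 6.9
tool_pos: [0.5202, 0.1483, 0.0552]
orientation: [-0.008, 0.707, 0.008, 0.707]
contact_force: [0.3, 0.4, 0.4]
finger_gap: 0.0008
```

>>> carry_out:
  deltas:
    - {"x": 0.01, "y": 0, "z": 0, "roll": 0}
    - {"x": 0.02, "y": 0, "z": 0, "roll": 0}
    - {"x": 0.02, "y": 0, "z": 0, "roll": 0}

```text
time: 7.15
tool_pos: [0.5202, 0.1483, 0.0532]
orientation: [-0.008, 0.707, 0.008, 0.707]
contact_force: [0.0, -0.4, -0.0]
finger_gap: 0.0004
```

>>> carry_out:
  deltas:
    - {"x": 0.01, "y": 0, "z": 0, "roll": 0}
    - {"x": 0.02, "y": 0, "z": 0, "roll": 0}
    - {"x": 0.02, "y": 0, "z": 0, "roll": 0}

```text
time: 7.4
tool_pos: [0.5202, 0.1483, 0.0512]
orientation: [-0.008, 0.707, 0.008, 0.707]
contact_force: [0.3, 1.0, -1.2]
finger_gap: 0.0003
```

>>> carry_out:
  deltas:
    - {"x": 0.01, "y": 0, "z": 0, "roll": 0}
    - {"x": 0.02, "y": 0, "z": 0, "roll": 0}
    - {"x": 0.02, "y": 0, "z": 0, "roll": 0}

```text
time: 7.65
tool_pos: [0.5202, 0.1484, 0.0492]
orientation: [-0.008, 0.707, 0.008, 0.707]
contact_force: [0.2, 0.3, 0.9]
finger_gap: 0.0006
```

```bash
python3 - <<'E'
from h import *
im=cams.camera('side')[:,:,::-1]
s=telemetry.read_state();print(s['tool_pos'],s['contact_force'],s['effort'])
X,Y,W,H,f=265,195,80,60,10
o=(255*(im[Y:Y+H,X:X+W]/255.)**.45).astype(np.uint8)
cv2.imwrite('pics/z7.png',cv2.resize(o,None,fx=f,fy=f,interpolation=cv2.INTER_CUBIC))
E
```

```text
[0.52024713 0.14835277 0.04929752] [0.71807143 0.52698918 0.48648799] [-1.10494570e-02 -5.15446258e+01 -6.29550532e+00 -1.66956103e+01
 -2.73120630e-02 -5.06634533e-02 -7.02567282e-03]
```

View pics/z7.png

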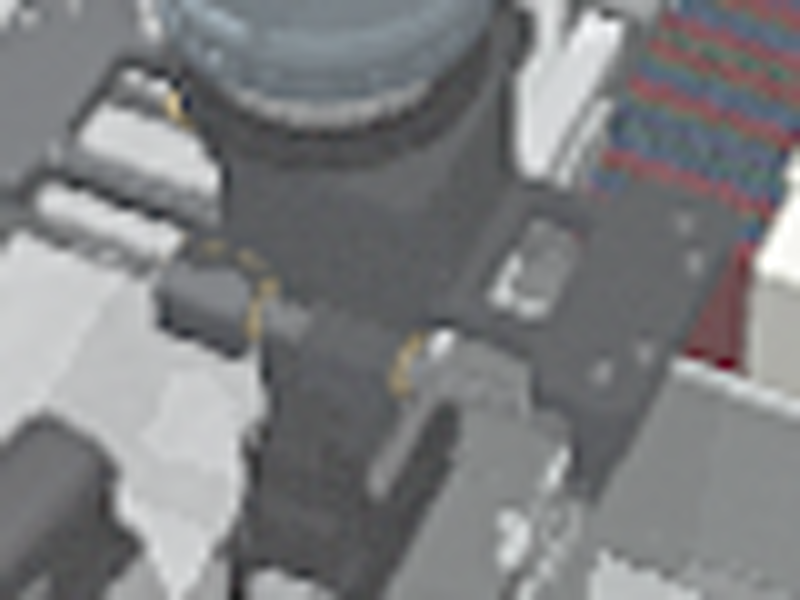

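Still no contact, and nothing in view is disturbed. The finger column (crop 265–380, 350–450) sits at the stop. I'll continue stepping down.

>>> carry_out:
  deltas:
    - {"x": 0.01, "y": 0, "z": 0, "roll": 0}
    - {"x": 0.02, "y": 0, "z": 0, "roll": 0}
    - {"x": 0.02, "y": 0, "z": 0, "roll": 0}

```text
time: 7.95
tool_pos: [0.5202, 0.1484, 0.0472]
orientation: [-0.008, 0.707, 0.008, 0.707]
contact_force: [-0.4, 0.9, 0.4]
finger_gap: 0.0006
```

>>> carry_out:
  deltas:
    - {"x": 0.01, "y": 0, "z": 0, "roll": 0}
    - {"x": 0.02, "y": 0, "z": 0, "roll": 0}
    - {"x": 0.02, "y": 0, "z": 0, "roll": 0}

```text
time: 8.2
tool_pos: [0.5202, 0.1483, 0.0452]
orientation: [-0.008, 0.707, 0.008, 0.707]
contact_force: [-0.2, -0.4, 0.3]
finger_gap: 0.0007
```

```bash
python3 - <<'E'
from h import *
im=cams.camera('side')[:,:,::-1]; cv2.imwrite('pics/side_now.png',im)
s=telemetry.read_state();p=s['tool_pos'];print(p,s['contact_force'])
X,Y,W,H,f=275,205,50,60,8
g=lambda i:cv2.resize((255*(i[Y:Y+H,X:X+W]/255.)**.45).astype(np.uint8),None,fx=f,fy=f,interpolation=cv2.INTER_CUBIC)
cv2.imwrite('pics/z8.png',np.hstack([g(cv2.imread('pics/side0.png')),g(im)]))
E
```

```text
[0.52025184 0.14835406 0.04527604] [-0.2885862  -0.00628805 -0.15697571]
```

View pics/z8.png

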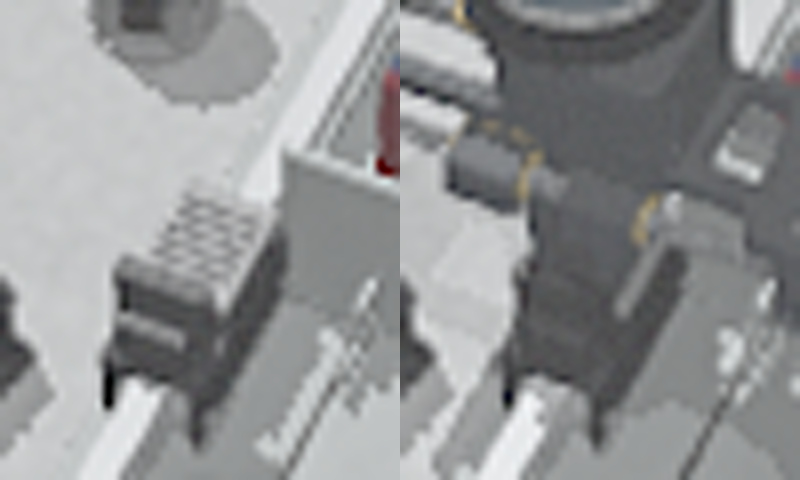

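The left half is the start view and the right half is now. The carriage and jaw plate have not moved. The finger column is in line with the stop and pad, and the bodies are clear. The tips seem to ride higher than the nominal TCP suggests, so I'll carry on down and go by force.

>>> carry_out:
  deltas:
    - {"x": 0.01, "y": 0, "z": 0, "roll": 0}
    - {"x": 0.02, "y": 0, "z": 0, "roll": 0}
    - {"x": 0.02, "y": 0, "z": 0, "roll": 0}

```text
time: 8.5
tool_pos: [0.5204, 0.1485, 0.0435]
orientation: [-0.008, 0.707, 0.008, 0.707]
contact_force: [-1.0, -0.3, 4.3]
finger_gap: 0.0004
```

>>> carry_out:
  deltas:
    - {"x": 0.01, "y": 0, "z": 0, "roll": 0}
    - {"x": 0.02, "y": 0, "z": 0, "roll": 0}
    - {"x": 0.02, "y": 0, "z": 0, "roll": 0}

```text
time: 8.75
tool_pos: [0.5205, 0.1485, 0.0415]
orientation: [-0.008, 0.707, 0.008, 0.707]
contact_force: [-0.8, -0.6, 4.7]
finger_gap: 0.0008
```

```bash
python3 - <<'E'
from h import *
im=cams.camera('top')[:,:,::-1]; cv2.imwrite('pics/top_now.png',im)
s=telemetry.read_state();p=s['tool_pos'];print(p,s['contact_force'])
im=cams.camera('side')[:,:,::-1]; cv2.imwrite('pics/side_now2.png',im)
a=cv2.imread('pics/side0.png').astype(int).mean(2);b=cv2.imread('pics/side_now2.png').astype(int).mean(2)
print(b[225:262,284:312].astype(int))
E
```

```text
[0.5205127  0.14850876 0.04156466] [-1.19377336 -0.75198205  5.96641632]
[[ 60  62  62 ...  31  32  36]
 [ 57  61  62 ...  29  35  36]
 [ 40  41  54 ...  34  37  36]
 ...
 [ 83  83  82 ...  85  86  86]
 [ 81  81 117 ...  84  86  87]
 [ 79  89 175 ...  85  86  61]]
```

Contact at a TCP height of about 0.0445, with the force rising from 4.5 N as the pad's spring should. I'll press further.

>>> carry_out:
  deltas:
    - {"x": 0.02, "y": 0, "z": 0, "roll": 0}
    - {"x": 0.045, "y": 0, "z": 0, "roll": 0}
    - {"x": 0.045, "y": 0, "z": 0, "roll": 0}
    - {"x": 0.045, "y": 0, "z": 0, "roll": 0}

```text
time: 9.18
tool_pos: [0.5205, 0.1485, 0.0371]
orientation: [-0.008, 0.707, 0.008, 0.707]
contact_force: [-0.7, -1.3, 6.0]
finger_gap: 0.0004
```

>>> carry_out:
  deltas:
    - {"x": 0.01, "y": 0, "z": 0, "roll": 0}
    - {"x": 0.01, "y": 0, "z": 0, "roll": 0}
    - {"x": 0.01, "y": 0, "z": 0, "roll": 0}

```text
time: 9.43
tool_pos: [0.5205, 0.1485, 0.0362]
orientation: [-0.008, 0.707, 0.008, 0.707]
contact_force: [-1.8, -0.1, 5.8]
finger_gap: 0.0007
```

>>> carry_out:
  deltas:
    - {"x": 0.01, "y": 0, "z": 0, "roll": 0}
    - {"x": 0.02, "y": 0, "z": 0, "roll": 0}
    - {"x": 0.02, "y": 0, "z": 0, "roll": 0}

```text
time: 9.68
tool_pos: [0.5207, 0.1491, 0.0358]
orientation: [-0.008, 0.707, 0.008, 0.707]
contact_force: [-6.8, -1.5, 24.7]
finger_gap: 0.0004
```

The pad bottoms out at about 0.036. I'll ease off slightly and start pushing.

>>> carry_out:
  deltas:
    - {"x": -0.01, "y": 0, "z": 0, "roll": 0}
    - {"x": -0.01, "y": 0.04, "z": 0, "roll": 0}
    - {"x": -0.01, "y": 0.1, "z": 0, "roll": 0}
    - {"x": -0.01, "y": 0.15, "z": 0, "roll": 0}
    - {"x": -0.01, "y": 0.2, "z": 0, "roll": 0}
    - {"x": -0.01, "y": 0.2, "z": 0, "roll": 0}

```text
time: 10.18
tool_pos: [0.52, 0.1698, 0.036]
orientation: [-0.008, 0.707, 0.009, 0.707]
contact_force: [-4.4, 1.0, 16.1]
finger_gap: 0.0004
```

>>> carry_out:
  deltas:
    - {"x": 0, "y": 0.08, "z": 0, "roll": 0}
    - {"x": 0, "y": 0.16, "z": -0.003, "roll": 0}
    - {"x": 0, "y": 0.24, "z": -0.005, "roll": 0}
    - {"x": 0, "y": 0.32, "z": -0.005, "roll": 0}
    - {"x": 0, "y": 0.4, "z": -0.005, "roll": 0}
    - {"x": 0, "y": 0.4, "z": -0.005, "roll": 0}

```text
time: 10.68
tool_pos: [0.5188, 0.2107, 0.036]
orientation: [-0.008, 0.707, 0.009, 0.708]
contact_force: [-3.2, 2.5, 12.5]
finger_gap: 0.0007
```

```bash
python3 - <<'E'
from h import *
im=cams.camera('side')[:,:,::-1]
s=telemetry.read_state();print(s['tool_pos'],s['contact_force'])
X,Y,W,H,f=255,195,110,105,5
g=lambda i:cv2.resize((255*(i[Y:Y+H,X:X+W]/255.)**.6).astype(np.uint8),None,fx=f,fy=f,interpolation=cv2.INTER_CUBIC)
cv2.imwrite('pics/z9.png',g(im))
E
```

```text
[0.51876568 0.21063519 0.03602671] [-2.6146376   2.04282804 11.81660646]
```

View pics/z9.png

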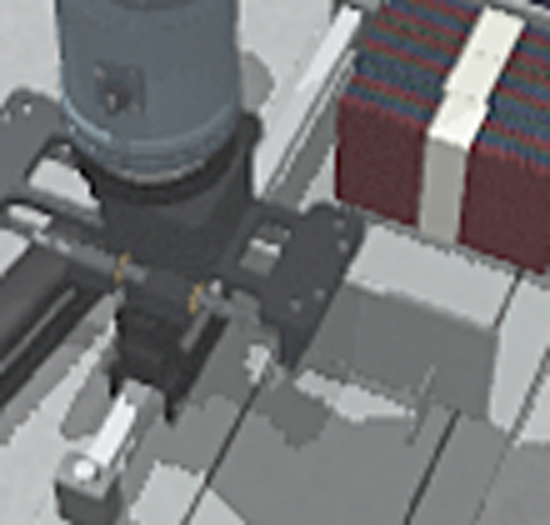

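The jaw is moving with the finger. The plate is now clear of the passports, which stand upright in place. The end post is at crop (85,470) and the carriage's near end is at about (145,390).

>>> carry_out:
  deltas:
    - {"x": 0.005, "y": 0.08, "z": 0, "roll": 0}
    - {"x": 0.005, "y": 0.16, "z": -0.003, "roll": 0}
    - {"x": 0.005, "y": 0.24, "z": -0.005, "roll": 0}
    - {"x": 0.005, "y": 0.32, "z": -0.005, "roll": 0}
    - {"x": 0.005, "y": 0.32, "z": -0.005, "roll": 0}

```text
time: 11.15
tool_pos: [0.5179, 0.2431, 0.036]
orientation: [-0.008, 0.706, 0.01, 0.708]
contact_force: [-3.1, 1.8, 15.1]
finger_gap: 0.0004
```

>>> carry_out:
  deltas:
    - {"x": 0, "y": 0.05, "z": 0, "roll": 0}
    - {"x": 0, "y": 0.1, "z": 0, "roll": 0}
    - {"x": 0, "y": 0.1, "z": 0, "roll": 0}

```text
time: 11.4
tool_pos: [0.5176, 0.2523, 0.036]
orientation: [-0.008, 0.706, 0.009, 0.708]
contact_force: [-3.2, 0.1, 15.3]
finger_gap: 0.0006
```

>>> carry_out:
  deltas:
    - {"x": 0, "y": 0.04, "z": 0, "roll": 0}
    - {"x": 0, "y": 0.08, "z": 0, "roll": 0}
    - {"x": 0, "y": 0.08, "z": 0, "roll": 0}

```text
time: 11.65
tool_pos: [0.5174, 0.2584, 0.0359]
orientation: [-0.009, 0.707, 0.008, 0.707]
contact_force: [-3.9, -4.5, 19.2]
finger_gap: 0.0005
```

>>> carry_out:
  deltas:
    - {"x": 0, "y": 0.03, "z": 0, "roll": 0}
    - {"x": 0, "y": 0.06, "z": 0, "roll": 0}
    - {"x": 0, "y": 0.06, "z": 0, "roll": 0}

```text
time: 11.9
tool_pos: [0.5173, 0.2582, 0.0359]
orientation: [-0.011, 0.707, 0.004, 0.707]
contact_force: [-6.6, -17.7, 31.1]
finger_gap: 0.0005
```

The carriage has stopped hard at y = 0.2584, with 18 N of reaction. That is about 110 mm of travel. I'll lift straight up, so that the friction can't drag the jaw back.

>>> carry_out:
  deltas:
    - {"x": 0, "y": 0, "z": 0, "roll": 0}
    - {"x": -0.05, "y": -0.02, "z": 0, "roll": 0}
    - {"x": -0.15, "y": -0.04, "z": 0, "roll": 0}
    - {"x": -0.4, "y": -0.06, "z": 0, "roll": 0}
    - {"x": -0.7, "y": -0.06, "z": 0, "roll": 0}
    - {"x": -1, "y": -0.06, "z": 0, "roll": 0}
    - {"x": -1, "y": -0.06, "z": 0, "roll": 0}

```text
time: 12.48
tool_pos: [0.5196, 0.261, 0.14]
orientation: [-0.006, 0.704, 0.01, 0.71]
contact_force: [1.3, 1.0, 0.3]
finger_gap: 0.0004
```

>>> carry_out:
  deltas:
    - {"x": -0.4, "y": 0, "z": 0, "roll": 0}
    - {"x": -0.8, "y": -0.3, "z": 0, "roll": 0}
    - {"x": -1, "y": -0.7, "z": 0, "roll": 0}
    - {"x": -1, "y": -1, "z": 0, "roll": 0}
    - {"x": -1, "y": -1, "z": 0, "roll": 0}
    - {"x": -1, "y": -1, "z": 0, "roll": 0}

```text
time: 12.98
tool_pos: [0.5197, 0.1558, 0.2345]
orientation: [-0.007, 0.707, 0.006, 0.707]
contact_force: [0.1, 0.4, 0.3]
finger_gap: 0.0005
```

```bash
python3 - <<'E'
from h import *
s=telemetry.read_state();print(s['tool_pos'],s['contact_force'])
a=cams.camera('side')[:,:,::-1]; b=cams.camera('top')[:,:,::-1]
cv2.imwrite('pics/sf.png',a);cv2.imwrite('pics/tf.png',b)
A=cv2.resize(a[150:320,180:400],None,fx=2,fy=2,interpolation=cv2.INTER_CUBIC); B=cv2.resize(b[160:270,220:345],None,fx=2.7,fy=2.7,interpolation=cv2.INTER_CUBIC)
o=np.zeros((340,A.shape[1]+B.shape[1],3),np.uint8);o[:A.shape[0],:A.shape[1]]=A;o[:B.shape[0],A.shape[1]:]=B
cv2.imwrite('pics/z10.png',o);print(o.shape)
E
```

```text
[0.5196684  0.15579388 0.23452547] [0.07063265 0.44211562 0.27635226]
(340, 778, 3)
```

View pics/z10.png

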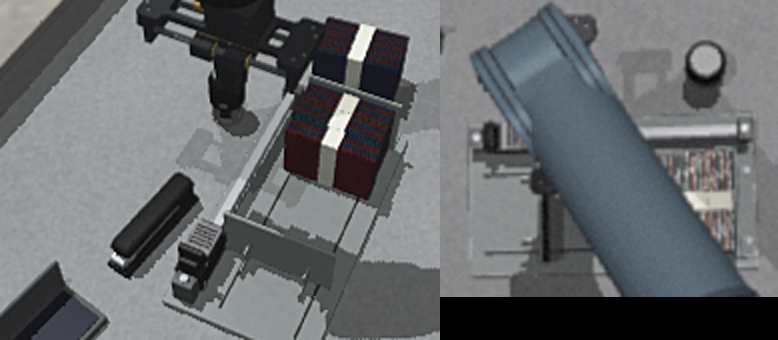

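The carriage is against the end post: in the side view the stop is at (190,255) next to the post at (183,280). The pad is up, the bundles are upright and the bystanders are unmoved. I'm handing the job in.

```bash
python3 - <<'E'
from workcell import ticket, telemetry
print(ticket.job_done(), telemetry.read_state()['time'])
E
```

```text
the job is handed in; nothing more can be done
the job is handed in; nothing more can be done
```

The jaw is pushed back against the end post and the job is handed in. With the gripper closed, I pressed the release pad fully down. I kept it down while sliding the jaw about 110 mm along the bar until it stopped hard (18 N of reaction), then lifted straight off. The arm was clear at 13 s of the 35 s allowed.

**Last checks:** the final side and top views show the carriage against the post, the pad up, the three bundles standing upright, and the stamp and stapler where they were. The waiting bundle looked in place too. The force on the tool was about zero. I judged the jaw and pad positions by eye, and the ink pad tin, mouse, open passport and pen cup were not checked one by one.

**Disagreed:** the fingertips touched the pad only with the reported TCP at about 44 mm, though the given tip length put contact at about 80 mm. I did not find the cause; I stepped down in small moves and went by the contact force instead. The force also read about 6 N just before the pad bottomed, where about 8 N was expected.

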